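Fish a dropped cutter out from behind the dough sheeter's guard

TASK

A round pastry cutter has been dropped on the dough sheeter's belt behind the finger guard, where no hand may go. With the hook lying on the bench, reach under the guard and draw the cutter out onto the open belt, keeping it standing, without pushing it on towards the rolls, touching it with the fingers while it is behind the guard, or knocking the guard. Then lay the hook flat on the bench and stand the cutter gently in the empty half of the cutter tray, leaving the other things where they are.

Things in the scene. Friction and masses are not known exactly. Their poses are not given: they have to be found in the camera images.
- sheeter: Fixed table-top dough sheeter, switched off, at the robot's left. Origin on the bench below the middle of the guard's front bar; +y along the belt to the rolls, x across, z up. White belt, top 120 mm above the bench, x -200 to +200; infeed end a 40 mm roller centred on y -280. Side rails at x +-201 to +-215, 3 mm over the belt. Rolls from y 255 mm; white housings beyond x +-215, y above 155.
- guard: The sheeter's fixed steel wire finger guard, same origin and axes: wires of 5 mm, 25 mm apart, rising from a front bar 8 mm thick at y 0, z 190 mm (66 mm free over the belt) to a bridge at y 222, z 297 mm. Fingers cannot pass between the wires. Side wires run level at z 190, x +-205 to +-215, y 0 to 160. The belt is open above for y below 0.
- guard_edge (a point): Middle of the guard's front bar, on its centre line, 70 mm above the belt surface.
- cutter: The dropped plain round cutter: an open stainless ring 60 mm in outer diameter, 40 mm high, wall 2 mm, about 70 g. Stands upright on the belt behind the guard, 80 to 120 mm beyond the guard's front bar. Origin at the centre of its lower rim, z up along its axis.
- hook: Hooked rod lying flat at the robot's right, 0.2 kg. Black handle 24 mm wide, 30 high, x -60 to +50; origin at its underside, x along the rod, z up. An 8 mm steel rod steps down from mid-handle (x 85 to 115) to run flat, centre line z 4 mm, to a square corner at x 250, then 50 mm to +y, then back to its tip at x 236, y 66: a flat hook, its mouth towards the handle. Centre of mass near x 70 mm.
- tray: Fixed shallow aluminium tray for the cutters, 160 (x) by 240 (y) mm outside, walls 3 mm thick and 18 mm high, floor 3 mm thick. Origin under its centre on the bench. At the robot's right, on either side of the hook. Two other cutters stand in its -y half; its +y half is empty.
- tray_free (a point): Middle of the empty half of the tray, on its floor (tray x 0, y 55, z 3 mm).
- cutter_large: Bystander: ring cutter 75 mm in diameter, 45 mm high, standing in the -y half of the tray. Origin at the centre of its lower rim.
- cutter_small: Bystander: ring cutter 45 mm in diameter, 40 mm high, standing in the -y half of the tray. Origin at the centre of its lower rim.
- dredger: Bystander: aluminium flour dredger, 68 mm in diameter, 106 mm high, upright on the bench. Origin under its centre.

How it is judged:
On the way, in this order (a step that is already met when the one before it is completed fails the run):
1. the hook bears on the cutter while it is behind the guard (contact force between hook and cutter above 0.05 N and y of cutter in the frame of sheeter above 0 m), for 0.05 s.
2. the cutter has been drawn wholly clear of the guard and stands upright on the open belt (y of cutter in the frame of sheeter below -0.035 m and z of cutter in the frame of sheeter between 0.114 and 0.126 m and angle between cutter's own z axis and vertical below 0.15 rad), for 0.2 s.
At the end, for the whole second after the job is handed in: The cutter stands upright (within 0.1 rad) and at rest on the floor of the tray, its centre in the empty half (tray y from -10 to 100 mm), and the hook lies flat (within 0.06 rad) and at rest on the bench, its handle down on it (within 8 mm) (y of cutter in the frame of tray between -0.01 and 0.1 m and x of cutter in the frame of tray between -0.06 and 0.06 m and height (world z) of each of cutter, hook below 0.008 m and angle between cutter's own z axis and vertical below 0.1 rad and linear speed of each of cutter, hook below 0.02 m/s and angle between hook's own z axis and vertical below 0.06 rad); the robot touches nothing.
It fails at once if the fingers touch the cutter while it is behind the guard's front bar (contact force between the fingers and cutter above 0.3 N and y of cutter in the frame of sheeter above 0 m).
It fails at once if the cutter is pushed on towards the rolls (its centre more than 175 mm beyond the guard's front bar) or knocked over (tilted more than 0.6 rad) (y of cutter in the frame of sheeter above 0.175 m or angle between cutter's own z axis and vertical above 0.6 rad).
It fails at once if the guard is knocked (more than 20 N) (contact force between guard and anything else above 20 N).
It fails at once if the cutter is dropped into the tray instead of being set down (falls from more than about 20 mm) (linear speed of cutter above 0.6 m/s and contact force between the fingers and cutter below 0.05 N and height (world z) of cutter below 0.1 m and horizontal distance between cutter and tray below 0.2 m).
It fails at once if the dredger or one of the other two cutters is moved by more than 30 mm (distance of any of cutter_large, cutter_small, dredger from where it was at the start of the episode above 0.03 m).
It also fails if it takes over 67 s, if anything falls off the work surface, if the arm or the gripper's body presses on something with over 40 N, if the wrist force passes 120 N, or if a joint passes its speed limit or range.

ROBOT

A 6-joint arm with a two-finger parallel gripper is mounted at the origin on the work surface. World frame = base frame: x ahead of the robot, y to its left, z up, the work surface at z = 0. Lengths are in m, angles in rad, forces in N, time in s.
With the tool pointing down it reaches from about 0.275 to 1 m from the base axis. Payload 8.4 kg.
Tool frame: the origin (TCP) lies midway between the tips of the shut fingers; the grasp point (between the pads) lies 19 mm behind it (grip_point_offset is the distance from the TCP to the grasp point, in m); z points along the fingers, y is the line along which they close (so a half turn about z gives the same grasp; the last joint's range is limited). The gripper opens to 85 mm and grips with 20 to 120 N. Pads are 22 mm wide; open, the fingers measure 114 mm over their backs; the gripper's body (76 mm by 85 mm) begins 54 mm behind the grasp point. The pads swing forward as they close: fully open they stand 13 mm farther back than shut.
Start: joints at [1.246, 0.353, 1.633, -0, 1.155, -0.002], TCP at [0.198, 0.593, 0.231] pointing down, gripper open.
Joint ranges: [-2.63, 2.63], [-0.92, 2.1], [0.06, 2.66], [-1.3, 4.44], [0, 2.69], [-3.02, 3.02]. Speed limits (rad/s): [2.22, 2.22, 2.79, 3.14, 3.14, 3.14].

INTERFACE

Orientations are given as a rotation vector (axis times angle).
In Python, from rig import observe, grab_frame, camera_info, finish_job, regions_of, grip_point_offset gives the robot as it stands. The module is installed in compiled form; this text tells all that it offers.
- The arm moves only by the tool apply_moves, never from a script. Its argument "rows" is a list of rows, each an object with "delta_rot": the turn, a rotation vector about the tool's x, y, z in rad, a list of three; "travel": the shift along the tool's x, y, z in mm, a list of three; "hand": the closure, from 0 (fully open) to 1 (shut). In form: [{"delta_rot": [wx, wy, wz], "travel": [tx, ty, tz], "hand": hand}, ...]. A call has 1 to 12 rows; each row is the pose to reach, as a shift and turn from the pose commanded when the call began, along the tool's axes at that moment; what a row does not reach only later rows make up. A row lasts 1/10 s, in which the tool goes at most 50 mm and 8.59 degrees, less where a joint would pass 70% of its speed; a pose out of reach is approached as far as the arm can. A call with a gripper value outside its range is refused whole. The fingers move at their own pace and stop on an object; the grip force is fixed at half the most. Time passes only in rows, so rows that repeat a pose let the fingers close. It gives the time, the measured TCP pose, the force, the opening and the grip force at its end, in the units of the state.
- observe(): the state, without advancing time (a new reading comes with each control period).
- grab_frame(name): name is "scene" or "side" or "wrist"; returns the picture (400x640x3 uint8, blue, green, red); there is no depth.
- camera_info(name): a dict with "fx", "fy", "cx", "cy" (pixels), "pose" (4x4, takes a point from camera to world coordinates); the wrist camera has in their place "T_tool_cam" (4x4, takes a point from camera to tool coordinates, whose origin is the TCP and whose axes are the flange's). Camera axes: x right, y down, z forward; pixel columns grow to the right and rows downward; lengths in m; the calibration is good to about 2 mm. A picture is of the moment at which its call begins: read the wrist's pose just before it. camera_info takes no time and is no camera call.
- finish_job(): hands the job in; it is judged then, once.
Trained networks look in the newest picture that a camera, given by its name, has taken for a name from the list of things; names that differ only in an ending like _2 or _b are one class to them, and where a whole thing is asked for, a point or a joint stands for the part that bears it (a point fixed in the world has none). Each returns a list of dicts, best first, with "conf" (0 to 1); they miss things now and then, are a little off and sometimes report something else, mostly with a low value. They report only what shows in the picture. A call takes as long as a camera call.
- regions_of(camera, thing): "region" (400x640 bool, what is visible of it) and "location" ([column, row] in pixels, amid what is visible of it).
The state is a dict: "t": time; "joints": joint angles; "joint_vel": joint speeds; "joint_torque": joint torques, N m; "tool_pos": TCP position; "tcp_rot": TCP orientation; "force": force on the tool from outside, world axes, zero at the start; "torque": the same for the moment, N m; "grip_width": finger opening in m; "grip_force": force on a finger pad.
Only numpy, scipy, OpenCV 4.12 (cv2) and the standard library are available. Lean on these libraries where they do the work, as an engineer would, in place of code of your own. Each camera call takes 0.05 s, during which the arm holds its last target. There are 200 camera calls.

## Working session

There is one attempt and no reset: what is moved stays moved. The work goes in short steps, Python scripts to look and compute and a tool call to move; the robot and the scene stay as the last step left them, time stands still between calls to the robot, and variables do not carry over. Pictures are saved under pics/ and viewed, at most 10 in all, crops included, and the job is handed in when it is done.

Besides the shell and the picture viewer there is one more tool, called after "Call:" as name(argument=value, ...) on one line, values as JSON. apply_moves: Moves the arm, as the interface text tells. Its arguments: {"type":"object","properties":{"rows":{"type":"array"}},"required":["rows"]}

```bash
mkdir -p pics
python3 - <<'E'
from rig import *
import cv2,numpy as np
print(observe())
print(grip_point_offset)
for n in ("scene","side","wrist"):
    im=grab_frame(n); cv2.imwrite(f"pics/{n}0.png",im)
    print(n,{k:(np.round(v,4).tolist() if hasattr(v,'__len__') else v) for k,v in camera_info(n).items()})
    for th in ("cutter","hook","tray","guard","sheeter","dredger","cutter_large","cutter_small"):
        r=regions_of(n,th)
        print(th,[(round(q['conf'],2),np.round(q['location']).tolist(),int(q['region'].sum())) for q in r[:3]])
a=cv2.imread("pics/scene0.png");b=cv2.imread("pics/side0.png")
E
```

```text
{'t': 0.0, 'joints': array([ 1.24560453e+00,  3.53666813e-01,  1.63414912e+00, -1.47464973e-05,
        1.15521104e+00, -2.40014440e-03]), 'joint_vel': array([ 0.00027584, -0.00214106,  0.00095692, -0.000298  ,  0.00024328,
       -0.00035898]), 'joint_torque': array([ 1.69922710e-03, -6.05253196e+01, -3.42066479e+01,  1.93649616e-04,
        9.41448554e-03,  1.56012317e-05]), 'tool_pos': array([0.19810743, 0.59225506, 0.23054362]), 'tcp_rot': array([-5.04796715e-01, -3.10054734e+00,  2.22616239e-03]), 'force': array([-0.08138054, -0.4407981 ,  0.53604309]), 'torque': array([-0.0048719 , -0.01064682, -0.01762955]), 'grip_force': 0.0, 'grip_width': 0.08585682265545899}
0.0187
scene {'fx': 455.251596309538, 'fy': 455.251596309538, 'cx': 315.79791944934743, 'cy': 198.83776763524457, 'pose': [[-0.1277, 0.7609, -0.6361, 1.3963], [0.9918, 0.1004, -0.0791, 0.0149], [0.0037, -0.641, -0.7675, 1.2087], [0.0, 0.0, 0.0, 1.0]]}
cutter [(0.69, [238.0, 199.0], 2093), (0.61, [468.0, 238.0], 201)]
hook [(0.97, [236.0, 230.0], 487)]
tray [(0.97, [240.0, 196.0], 2100)]
guard [(0.88, [471.0, 211.0], 220
[... 458 characters left out ...]
3), (0.25, [332.0, 301.0], 3148)]
tray [(0.67, [334.0, 300.0], 3280), (0.62, [375.0, 279.0], 555)]
guard []
sheeter [(0.72, [280.0, 148.0], 18905)]
dredger [(0.93, [408.0, 324.0], 1085)]
cutter_large [(0.58, [334.0, 303.0], 3373), (0.56, [354.0, 312.0], 733)]
cutter_small [(0.73, [327.0, 319.0], 372), (0.61, [355.0, 311.0], 718)]
wrist {'fx': 295.2101702014926, 'fy': 295.2101702014926, 'cx': 314.7938940696563, 'cy': 195.68122203405085, 'T_tool_cam': [[0.0003, -0.9659, -0.2588, 0.0651], [1.0, 0.0005, -0.0008, -0.0009], [0.0009, -0.2588, 0.9659, -0.1414], [0.0, 0.0, 0.0, 1.0]]}
cutter []
hook []
tray []
guard []
sheeter [(0.78, [354.0, 284.0], 33041)]
dredger []
cutter_large []
cutter_small []
```

View pics/scene0.png

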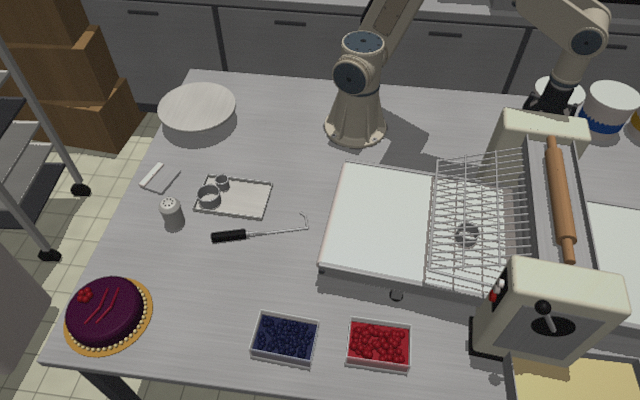

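View pics/side0.png

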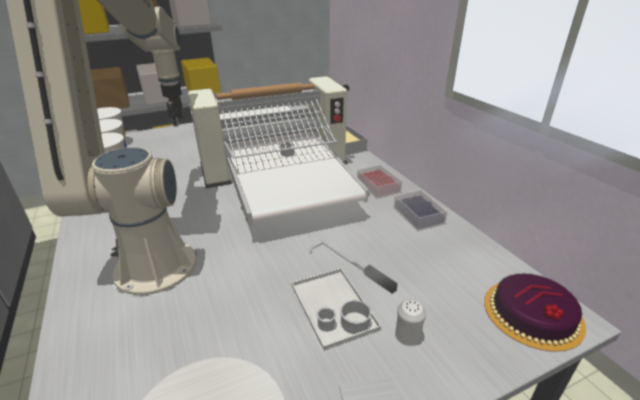

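Run:
```python
import cv2,numpy as np
a=cv2.imread("pics/scene0.png");b=cv2.imread("pics/side0.png")
def c(im,x,y,w,h,s):
    o=cv2.resize(im[y:y+h,x:x+w],None,fx=s,fy=s,interpolation=cv2.INTER_CUBIC)
    for k in range(0,w,10): cv2.line(o,(k*s,0),(k*s,10 if k%50 else 20),(0,0,255),1)
    for k in range(0,h,10): cv2.line(o,(0,k*s),(10 if k%50 else 20,k*s),(0,0,255),1)
    return o
cv2.imwrite("pics/c1.png",np.vstack([c(a,160,160,160,100,5)[:, :800][:300*2]])) 
o=np.hstack([c(b,290,235,130,120,4)[:,:520],]);cv2.imwrite("pics/c2.png",o)
cv2.imwrite("pics/c3.png",c(a,310,140,220,160,3))
cv2.imwrite("pics/c4.png",c(b,190,70,190,150,4))
```

```text
(no output)
```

View pics/c1.png

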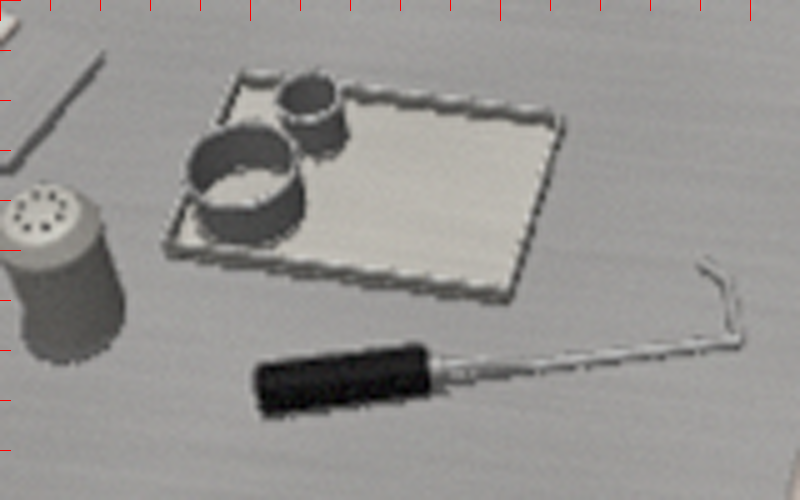

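View pics/c2.png

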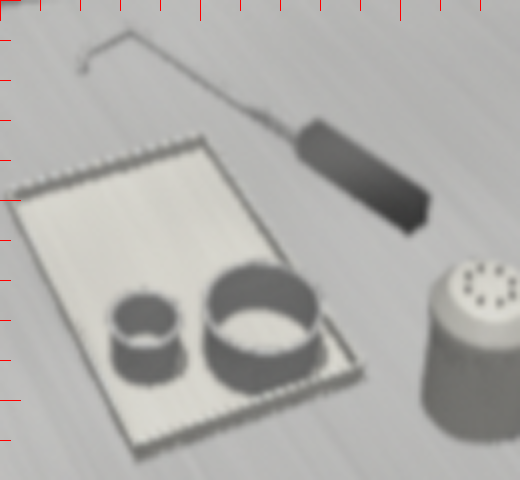

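View pics/c3.png

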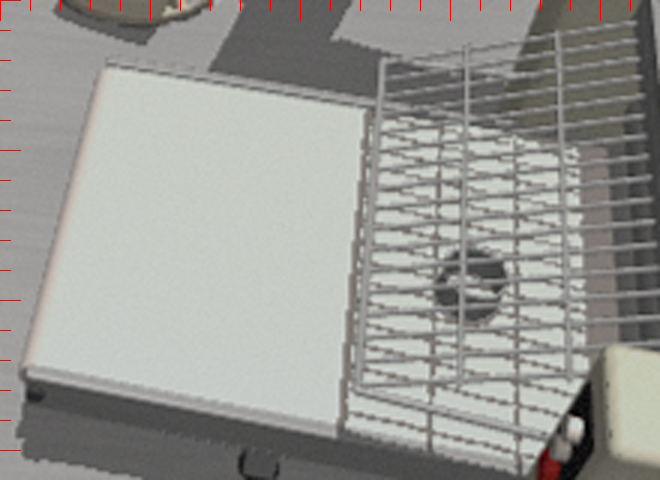

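View pics/c4.png

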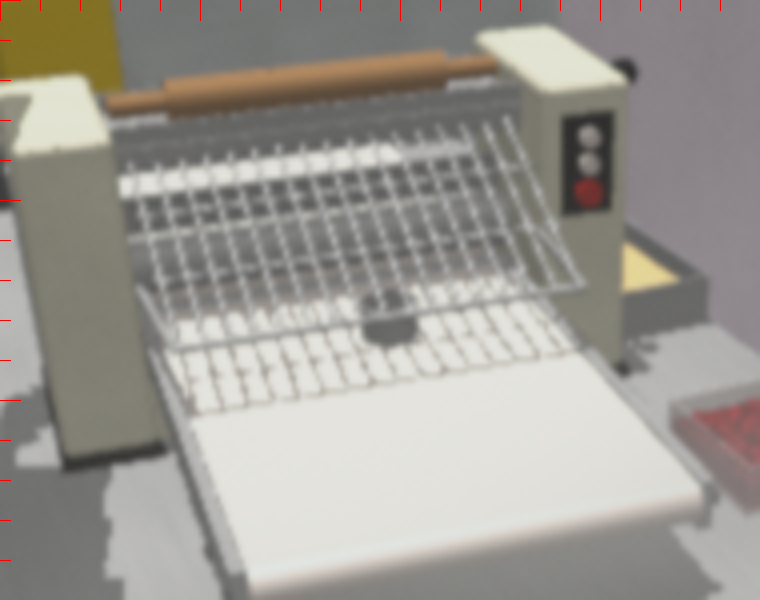

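```bash
cat > h.py <<'E'
from rig import *
import numpy as np, cv2
from scipy.spatial.transform import Rotation as R
def ray(n,u,v):
    i=camera_info(n); 
    if n=='wrist':
        o=observe(); T=np.eye(4);T[:3,:3]=R.from_rotvec(o['tcp_rot']).as_matrix();T[:3,3]=o['tool_pos'];P=T@i['T_tool_cam']
    else: P=np.array(i['pose'])
    d=P[:3,:3]@[(u-i['cx'])/i['fx'],(v-i['cy'])/i['fy'],1]
    return P[:3,3],d
def unp(n,u,v,z):
    o,d=ray(n,u,v); return o+d*(z-o[2])/d[2]
def proj(n,p):
    i=camera_info(n)
    if n=='wrist':
        o=observe(); T=np.eye(4);T[:3,:3]=R.from_rotvec(o['tcp_rot']).as_matrix();T[:3,3]=o['tool_pos'];P=T@i['T_tool_cam']
    else: P=np.array(i['pose'])
    q=(np.asarray(p)-P[:3,3])@P[:3,:3]
    return q[...,:2]/q[...,2:]*[i['fx'],i['fy']]+[i['cx'],i['cy']]
def tool(p):  # world point -> tool mm
    o=observe(); return 1000*(np.asarray(p)-o['tool_pos'])@R.from_rotvec(o['tcp_rot']).as_matrix()
E
python3 - <<'E'
from h import *
S=lambda u,v:(160+u/5,160+v/5)
B=lambda u,v:(290+u/4,235+v/4)
G=lambda u,v:(310+u/3,140+v/3)
H=lambda u,v:(190+u/4,70+v/4)
pts=[('corner','scene',S(741,342),.004),('corner','side',B(130,33),.004),('tip','scene',S(703,263),.004),('tip','side',B(83,70),.004),
('rod115','scene',S(470,380),.006),('rod115 s','side',B(252,112),.004),
('handend bottom-near','scene',S(262,417),.0),('hand front bottom','scene',S(430,392),0),('handend top-left','scene',S(256,367),.03),('handfront top','scene',S(424,347),.03),
('handend s bot','side',B(408,234),0),('handend s top r','side',B(430,195),.03),('handfront top','side',B(318,120),.03),
('tray +y-x','scene',S(562,118),.018),('tray +y-x','side',B(10,195),.018),('tray +y+x','scene',S(512,290),.018),('tray +y+x','side',B(203,138),.018),
('tray -y+x','scene',S(168,243),.018),('tray -y+x','side',B(363,368),.018),('tray -y-x','scene',S(240,73),.018),('tray -y-x','side',B(136,445),.018),
('bar-','scene',G(382,60),.19),('bar-','side',H(175,347),.19),('bar+','scene',G(356,388),.19),('bar+','side',H(583,284),.19),
('railinfeed -','scene',G(106,62),.123),('rail infeed +','scene',G(24,368),.123),('rail -','side',H(240,570),.123),('rail +','side',H(712,492),.123),
('cut','scene',G(473,286),.14),('cut','side',H(390,319),.14),('dredger','scene',S(42,212),.106),('dredg','side',B(492,287),.106)]
for n,c,p,z in pts: print(n,c,np.round(unp(c,*p,z)*1000,0))
for n in('scene','side'):
    r=regions_of(n,'guard')
E
```

```text
corner scene [ 526. -118.    4.]
corner side [ 520. -126.    4.]
tip scene [ 464. -152.    4.]
tip side [ 465. -153.    4.]
rod115 scene [ 580. -286.    6.]
rod115 s side [ 562. -257.    4.]
handend bottom-near scene [ 622. -413.   -0.]
hand front bottom scene [ 589. -311.    0.]
handend top-left scene [ 604. -417.   30.]
handfront top scene [ 575. -315.   30.]
handend s bot side [ 600. -416.    0.]
handend s top r side [ 616. -415.   30.]
handfront top side [ 587. -313.   30.]
tray +y-x scene [ 360. -267.   18.]
tray +y-x side [ 353. -275.   18.]
tray +y+x scene [ 514. -271.   18.]
tray +y+x side [ 507. -281.   18.]
tray -y+x scene [ 505. -507.   18.]
tray -y+x side [ 497. -516.   18.]
tray -y-x scene [ 348. -503.   18.]
tray -y-x side [ 343. -507.   18.]
bar- scene [344. 268. 190.]
bar- side [345. 274. 190.]
bar+ scene [749. 229. 190.]
bar+ side [751. 235. 190.]
railinfeed - scene [319. -20. 123.]
rail infeed + scene [725. -61. 123.]
rail - side [314. -18. 123.]
rail + side [716. -79. 123.]
cut scene [589. 355. 140.]
cut side [585. 348. 140.]
dredger scene [ 557. -554.  106.]
dredg side [ 553. -558.  106.]
```

```bash
cat >> h.py <<'E'
def plan(p,yaw_y=None):
    """tool-frame shift (mm) to world point p and turn about tool z so tool y is along world angle yaw_y (tool down)"""
    o=observe(); M=R.from_rotvec(o['tcp_rot']).as_matrix()
    t=1000*(np.asarray(p)-o['tool_pos'])@M; w=None
    if yaw_y is not None:
        cur=np.arctan2(M[1,1],M[0,1]); w=(cur-yaw_y+np.pi/2)%np.pi-np.pi/2  # tool z down: positive = cw
        x=np.array([np.sin(yaw_y),-np.cos(yaw_y),0]); y=np.array([np.cos(yaw_y),np.sin(yaw_y),0])
        if y@M[:,1]<0: y=-y
        z=np.array([0,0,-1.]); Md=np.stack([np.cross(y,z),y,z],1)
        w=R.from_matrix(M.T@Md).as_rotvec()
    print(np.round(t,1),None if w is None else np.round(w,4))
E
python3 - <<'E'
from h import *
plan([.198,.592,.42]); plan([.588,-.338,.42],1.859-np.pi/2)
E
```

```text
[ 1.000e-01 -8.000e-01 -1.887e+02] None
[-664.8 -759.  -188.7] [0.     0.     0.9598]
```

Call:
apply_moves(rows=[{"delta_rot": [0,0,0],"travel": [0,0,-50],"hand": 0},{"delta_rot": [0,0,0],"travel": [0,0,-100],"hand": 0},{"delta_rot": [0,0,0],"travel": [0,0,-150],"hand": 0},{"delta_rot": [0,0,0],"travel": [0,0,-190],"hand": 0},{"delta_rot": [0,0,0.12],"travel": [-33,-38,-190],"hand": 0},{"delta_rot": [0,0,0.24],"travel": [-66,-76,-190],"hand": 0},{"delta_rot": [0,0,0.36],"travel": [-99,-114,-190],"hand": 0},{"delta_rot": [0,0,0.48],"travel": [-132,-151,-190],"hand": 0},{"delta_rot": [0,0,0.6],"travel": [-165,-189,-190],"hand": 0},{"delta_rot": [0,0,0.72],"travel": [-198,-227,-190],"hand": 0},{"delta_rot": [0,0,0.84],"travel": [-231,-264,-190],"hand": 0},{"delta_rot": [0,0,0.96],"travel": [-264,-302,-190],"hand": 0}])

```text
t: 2.65
tool_pos: [0.3526, 0.2217, 0.4216]
tcp_rot: [1.885, 2.513, 0.001]
force: [1.8, -0.3, 0.2]
grip_width: 0.0855
grip_force: 0.0
```

Run:
```python
from h import *
o=observe();print(o['t'],o['tool_pos'],o['tcp_rot'],o['joints'])
plan([.588,-.338,.25],1.859-np.pi/2)
```

```text
2.65 [0.35262351 0.2217478  0.42156795] [1.88495576e+00 2.51270328e+00 1.38939724e-03] [ 5.57850405e-01 -1.28401655e-01  1.76966025e+00 -1.06396164e-04
  1.49934437e+00  2.74282002e-01]
[-603.3   69.2  171.5] [ 0.001  -0.0002 -0.0046]
```

Call:
apply_moves(rows=[{"delta_rot": [0,0,0],"travel": [-50,6,0],"hand": 0},{"delta_rot": [0,0,0],"travel": [-100,12,0],"hand": 0},{"delta_rot": [0,0,0],"travel": [-150,17,0],"hand": 0},{"delta_rot": [0,0,0],"travel": [-200,23,0],"hand": 0},{"delta_rot": [0,0,0],"travel": [-250,29,20],"hand": 0},{"delta_rot": [0,0,0],"travel": [-300,35,40],"hand": 0},{"delta_rot": [0,0,0],"travel": [-350,40,60],"hand": 0},{"delta_rot": [0,0,0],"travel": [-400,46,80],"hand": 0},{"delta_rot": [0,0,0],"travel": [-450,52,100],"hand": 0},{"delta_rot": [0,0,0],"travel": [-500,58,120],"hand": 0},{"delta_rot": [0,0,0],"travel": [-550,63,140],"hand": 0},{"delta_rot": [0,0,0],"travel": [-603,69,171],"hand": 0}])

```text
t: 3.85
tool_pos: [0.5762, -0.303, 0.2692]
tcp_rot: [1.879, 2.516, 0.0]
force: [0.9, 0.5, 0.6]
grip_width: 0.0854
grip_force: 0.0
```

Call:
apply_moves(rows=[{"delta_rot": [0,0,0],"travel": [0,0,0],"hand": 0},{"delta_rot": [0,0,0],"travel": [0,0,0],"hand": 0},{"delta_rot": [0,0,0],"travel": [0,0,0],"hand": 0}])

```text
t: 4.15
tool_pos: [0.5754, -0.3001, 0.2701]
tcp_rot: [1.879, 2.517, 0.001]
force: [0.1, -0.6, 0.1]
grip_width: 0.085
grip_force: 0.0
```

Run:
```python
from h import *
o=observe();print(o['t'],o['tool_pos'],o['tcp_rot'])
im=grab_frame('wrist')
r=regions_of('wrist','hook')
hx=np.array([np.cos(1.859),np.sin(1.859),0]);hy=np.array([-hx[1],hx[0],0]);O=np.array([.5955,-.362,0])
for x,y,z in [(-60,-12,30),(-60,12,30),(50,-12,30),(50,12,30),(85,0,15),(115,0,4),(250,0,4),(250,50,4),(236,66,4)]:
    p=proj('wrist',O+hx*x/1000+hy*y/1000+[0,0,z/1000]); cv2.circle(im,tuple(int(round(a)) for a in p),2,(0,0,255),-1); print(x,y,np.round(p))
if r: cv2.drawContours(im,cv2.findContours(r[0]['region'].astype(np.uint8),0,1)[0],-1,(0,255,0),1);print(r[0]['conf'])
cv2.imwrite('pics/w1.png',im)
```

```text
4.15 [ 0.57537797 -0.30010044  0.27008758] [1.87924335e+00 2.51726049e+00 5.08644522e-04]
-60 -12 [324. 255.]
-60 12 [307. 255.]
50 -12 [325. 179.]
50 12 [307. 179.]
85 0 [316. 151.]
115 0 [316. 127.]
250 0 [316.  15.]
250 50 [276.  15.]
236 66 [263.  27.]
0.62
```

View pics/w1.png

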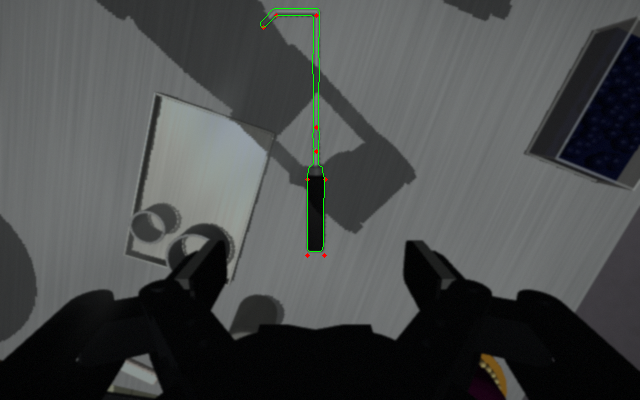

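Run:
```python
from h import *
plan([.5875,-.335,.004],1.859-np.pi/2)
```

```text
[-36.9   1.  266.8] [0.0013 0.0009 0.0008]
```

Call:
apply_moves(rows=[{"delta_rot": [0,0,0],"travel": [-37,1,20],"hand": 0},{"delta_rot": [0,0,0],"travel": [-37,1,60],"hand": 0},{"delta_rot": [0,0,0],"travel": [-37,1,105],"hand": 0},{"delta_rot": [0,0,0],"travel": [-37,1,150],"hand": 0},{"delta_rot": [0,0,0],"travel": [-37,1,190],"hand": 0},{"delta_rot": [0,0,0],"travel": [-37,1,220],"hand": 0},{"delta_rot": [0,0,0],"travel": [-37,1,240],"hand": 0},{"delta_rot": [0,0,0],"travel": [-37,1,253],"hand": 0},{"delta_rot": [0,0,0],"travel": [-37,1,261],"hand": 0},{"delta_rot": [0,0,0],"travel": [-37,1,266],"hand": 0},{"delta_rot": [0,0,0],"travel": [-37,1,266],"hand": 0},{"delta_rot": [0,0,0],"travel": [-37,1,266],"hand": 0}])

```text
t: 5.45
tool_pos: [0.5875, -0.3363, 0.0045]
tcp_rot: [1.879, 2.516, 0.0]
force: [-0.0, -0.2, 0.8]
grip_width: 0.0855
grip_force: 0.0
```

Call:
apply_moves(rows=[{"delta_rot": [0,0,0],"travel": [0,0,0],"hand": 1},{"delta_rot": [0,0,0],"travel": [0,0,0],"hand": 1},{"delta_rot": [0,0,0],"travel": [0,0,0],"hand": 1},{"delta_rot": [0,0,0],"travel": [0,0,0],"hand": 1},{"delta_rot": [0,0,0],"travel": [0,0,0],"hand": 1},{"delta_rot": [0,0,0],"travel": [0,0,0],"hand": 1},{"delta_rot": [0,0,0],"travel": [0,0,0],"hand": 1},{"delta_rot": [0,0,0],"travel": [0,0,0],"hand": 1},{"delta_rot": [0,0,0],"travel": [0,0,0],"hand": 1},{"delta_rot": [0,0,0],"travel": [0,0,0],"hand": 1}])

```text
t: 6.45
tool_pos: [0.5871, -0.3361, 0.0038]
tcp_rot: [1.879, 2.517, 0.0]
force: [-0.0, -0.0, 4.8]
grip_width: 0.0227
grip_force: 60.5
```

Run:
```python
from h import *
print(observe())
plan([.5875,-.335,.004],1.859-np.pi/2)
```

```text
{'t': 6.45, 'joints': array([-5.22120828e-01,  6.89957623e-01,  1.64930874e+00, -4.33493539e-05,
        8.01810284e-01, -8.10086780e-01]), 'joint_vel': array([-0.00116603,  0.00015277,  0.00025685,  0.00016312, -0.00217373,
       -0.00120483]), 'joint_torque': array([ 1.89735345e-01, -7.00926805e+01, -2.38909239e+01,  3.95573862e-02,
       -2.21080715e-01, -3.17014439e-02]), 'tool_pos': array([ 0.58711231, -0.33609521,  0.00384388]), 'tcp_rot': array([1.87936231e+00, 2.51681536e+00, 4.78587253e-05]), 'force': array([-0.04106341, -0.02659637,  4.78281704]), 'torque': array([ 0.00979958,  0.11037758, -0.0341085 ]), 'grip_force': 60.45179843902588, 'grip_width': 0.02272063191191836}
[ 0.9  0.7 -0.2] [ 0.0003  0.0004 -0.0002]
```

```bash
cat >> h.py <<'E'
C=np.array([.547,.2515]); a=-0.0933
XS=np.array([np.cos(a),np.sin(a)]);YS=np.array([-np.sin(a),np.cos(a)])
def W(xs,ys,z): return np.r_[C+XS*xs/1000+YS*ys/1000,z]
def Sf(p): d=1000*(np.asarray(p)[:2]-C); return np.array([d@XS,d@YS])
E
python3 - <<'E'
from h import *
plan(W(141,-260,.25),a)
E
```

```text
[ 280.9  162.6 -246.2] [4.000e-04 3.000e-04 3.813e-01]
```

Call:
apply_moves(rows=[{"delta_rot": [0,0,0],"travel": [0,0,-20],"hand": 1},{"delta_rot": [0,0,0],"travel": [0,0,-60],"hand": 1},{"delta_rot": [0,0,0],"travel": [0,0,-105],"hand": 1},{"delta_rot": [0,0,0],"travel": [0,0,-150],"hand": 1},{"delta_rot": [0,0,0.04],"travel": [25,15,-190],"hand": 1},{"delta_rot": [0,0,0.1],"travel": [65,38,-215],"hand": 1},{"delta_rot": [0,0,0.16],"travel": [105,61,-230],"hand": 1},{"delta_rot": [0,0,0.22],"travel": [145,84,-246],"hand": 1},{"delta_rot": [0,0,0.28],"travel": [185,107,-246],"hand": 1},{"delta_rot": [0,0,0.33],"travel": [225,130,-246],"hand": 1},{"delta_rot": [0,0,0.38],"travel": [260,151,-246],"hand": 1},{"delta_rot": [0,0,0.381],"travel": [281,163,-246],"hand": 1}])

```text
t: 7.65
tool_pos: [0.6633, -0.017, 0.2487]
tcp_rot: [-2.321, -2.115, 0.001]
force: [0.8, -0.5, -2.2]
grip_width: 0.0232
grip_force: 59.6
```

Call:
apply_moves(rows=[{"delta_rot": [0,0,0],"travel": [0,0,0],"hand": 1},{"delta_rot": [0,0,0],"travel": [0,0,0],"hand": 1},{"delta_rot": [0,0,0],"travel": [0,0,0],"hand": 1}])

```text
t: 7.95
tool_pos: [0.6629, -0.0211, 0.249]
tcp_rot: [-2.322, -2.115, 0.002]
force: [0.5, -1.0, -1.2]
grip_width: 0.0227
grip_force: 59.6
```

Run:
```python
from h import *
o=observe();print(o['t'],o['tool_pos'],o['tcp_rot'],o['grip_width'],o['force'])
print('sheeter xy of tcp',Sf(o['tool_pos']))
M=R.from_rotvec(o['tcp_rot']).as_matrix()
def hp(x,y,z): return o['tool_pos']+M@(np.array([x-24,-y,4-z])/1000)
ims=[]
for n in('scene','side','wrist'):
    im=grab_frame(n)
    for k in [(50,0,15),(115,0,4),(250,0,4),(250,50,4),(236,66,4)]:
        p=proj(n,hp(*k)); cv2.circle(im,tuple(int(round(v)) for v in p),1,(0,0,255),-1)
    for xs,ys,z in [(-210,0,190),(210,0,190),(0,0,190),(-200,0,120),(200,0,120),(200,-280,120),(-200,-280,120)]:
        p=proj(n,W(xs,ys,z/1000)); cv2.circle(im,tuple(int(round(v)) for v in p),1,(255,0,0),-1)
    for th in np.arange(0,6.3,.2):
        for z in(.12,.16):
            p=proj(n,W(30.6+30*np.cos(th),103+30*np.sin(th),z)); cv2.circle(im,tuple(int(round(v)) for v in p),0,(0,200,0),-1)
    ims.append(im)
f=lambda im,x,y,w,h,W_,H_:cv2.resize(im[y:y+h,x:x+w],(W_,H_),interpolation=cv2.INTER_CUBIC)
top=np.hstack([f(ims[0],300,140,200,150,400,300),f(ims[1],200,100,200,150,400,300)])
bot=np.hstack([f(ims[2],0,0,640,400,480,300),f(ims[0],430,190,80,75,320,300)])
cv2.imwrite('pics/m1.png',np.vstack([top,bot]))
```

```text
7.95 [ 0.66291416 -0.02114033  0.24899388] [-2.32249839e+00 -2.11499350e+00  1.62408511e-03] 0.022745161327444703 [ 0.53077522 -0.99131992 -1.20182602]
sheeter xy of tcp [ 140.81046866 -260.65543249]
```

View pics/m1.png

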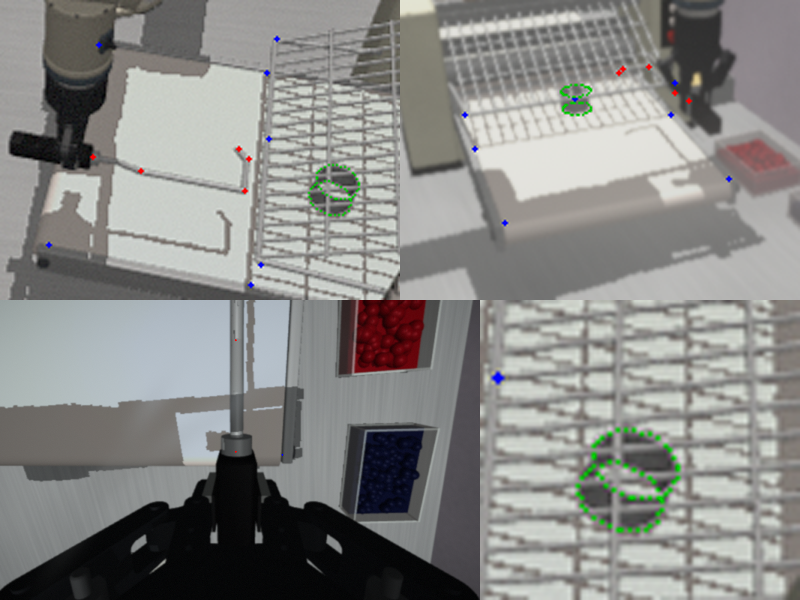

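Call:
apply_moves(rows=[{"delta_rot": [0,0,0],"travel": [0,3,20],"hand": 1},{"delta_rot": [0,0,0],"travel": [0,6,50],"hand": 1},{"delta_rot": [0,0,0],"travel": [0,10,80],"hand": 1},{"delta_rot": [0,0,0],"travel": [0,10,100],"hand": 1},{"delta_rot": [0,0,0],"travel": [0,10,112],"hand": 1},{"delta_rot": [0,0,0],"travel": [0,10,119],"hand": 1},{"delta_rot": [0,0,0],"travel": [0,10,119],"hand": 1},{"delta_rot": [0,0,0],"travel": [0,10,119],"hand": 1}])

```text
t: 8.9
tool_pos: [0.674, -0.0213, 0.1315]
tcp_rot: [2.322, 2.115, 0.002]
force: [0.2, -0.2, -2.1]
grip_width: 0.0227
grip_force: 59.5
```

Run:
```python
from h import *
o=observe();print(o['t'],o['tool_pos'],o['force'],o['torque'],Sf(o['tool_pos']))
M=R.from_rotvec(o['tcp_rot']).as_matrix()
print(M)
im=grab_frame('scene'); r=regions_of('scene','hook'); print([(q['conf'],q['location']) for q in r])
def hp(x,y,z): return o['tool_pos']+M@(np.array([x-24,-y,4-z])/1000)
for k in [(50,0,15),(115,0,4),(250,0,4),(250,50,4),(236,66,4)]:
    p=proj('scene',hp(*k)); cv2.circle(im,tuple(int(round(v)) for v in p),0,(0,0,255),-1)
cv2.imwrite('pics/m2.png',cv2.resize(im[190:290,300:460],(800,500),interpolation=cv2.INTER_NEAREST))
plan(W(151,-63,.13),a)
```

```text
8.9 [ 0.67396993 -0.02132452  0.13153824] [ 0.23796967 -0.17664336 -2.05524212] [-0.00465157 -0.00101433  0.03722773] [ 151.83531458 -259.80881681]
[[ 9.31333715e-02  9.95652567e-01  1.46318206e-03]
 [ 9.95653634e-01 -9.31334613e-02 -6.83168847e-06]
 [ 1.29469221e-04  1.45745879e-03 -9.99998930e-01]]
[(0.86, [341.1, 245.6]), (0.7, [516.2, 244.5])]
[196.7  -0.9   1.8] [ 0.002  -0.0002  0.0003]
```

View pics/m2.png

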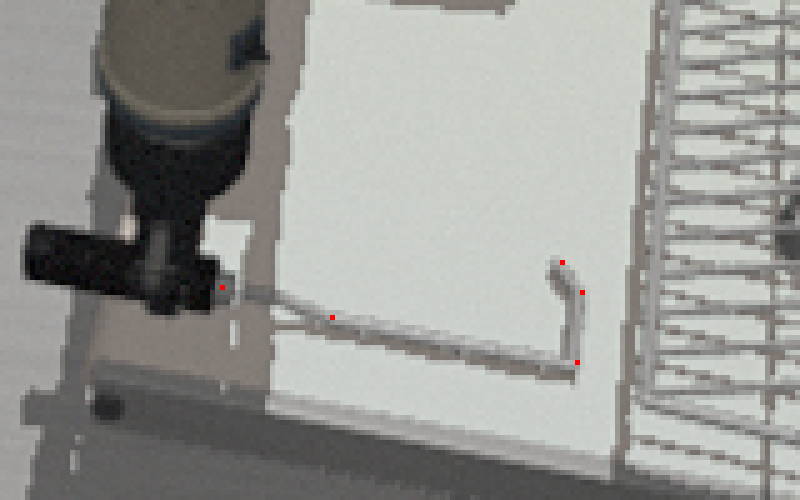

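Call:
apply_moves(rows=[{"delta_rot": [0,0,0],"travel": [15,0,0],"hand": 1},{"delta_rot": [0,0,0],"travel": [35,0,0],"hand": 1},{"delta_rot": [0,0,0],"travel": [57,0,0],"hand": 1},{"delta_rot": [0,0,0],"travel": [80,0,0],"hand": 1},{"delta_rot": [0,0,0],"travel": [103,0,0],"hand": 1},{"delta_rot": [0,0,0],"travel": [126,0,0],"hand": 1},{"delta_rot": [0,0,0],"travel": [148,0,0],"hand": 1},{"delta_rot": [0,0,0],"travel": [168,0,0],"hand": 1},{"delta_rot": [0,0,0],"travel": [184,0,0],"hand": 1},{"delta_rot": [0,0,0],"travel": [194,0,0],"hand": 1},{"delta_rot": [0,0,0],"travel": [197,0,0],"hand": 1},{"delta_rot": [0,0,0],"travel": [197,0,0],"hand": 1}])

```text
t: 10.2
tool_pos: [0.6916, 0.1751, 0.1304]
tcp_rot: [2.322, 2.116, -0.0]
force: [0.1, -0.2, -2.6]
grip_width: 0.0232
grip_force: 59.5
```

Run:
```python
from h import *
o=observe();print(o['t'],o['tool_pos'],o['force'],Sf(o['tool_pos']))
for n in('scene','side'):
    im=grab_frame(n);cv2.imwrite(f'pics/i_{n}.png',im)
    print(n,[(round(q['conf'],2),q['location'],int(q['region'].sum())) for q in regions_of(n,'cutter')])
M=R.from_rotvec(o['tcp_rot']).as_matrix()
def hp(x,y,z): return o['tool_pos']+M@(np.array([x-24,-y,4-z])/1000)
im=cv2.imread('pics/i_scene.png')
for k in [(115,0,4),(250,0,4),(250,50,4),(236,66,4)]:
    p=proj('scene',hp(*k)); cv2.circle(im,tuple(int(round(v)) for v in p),0,(0,0,255),-1)
cv2.imwrite('pics/m3.png',cv2.resize(im[180:290,400:520],(660,600),interpolation=cv2.INTER_NEAREST))
plan(W(65.6,-63,.13),a)
```

```text
10.2 [0.69158881 0.17510535 0.1304268 ] [ 0.13700139 -0.22801235 -2.55561899] [151.07723978 -62.59181506]
scene [(0.69, [469.2, 228.0], 255)]
side [(0.66, [285.0, 148.4], 134)]
[  0.6 -85.6   0.5] [-0.0001  0.0002 -0.0007]
```

View pics/m3.png

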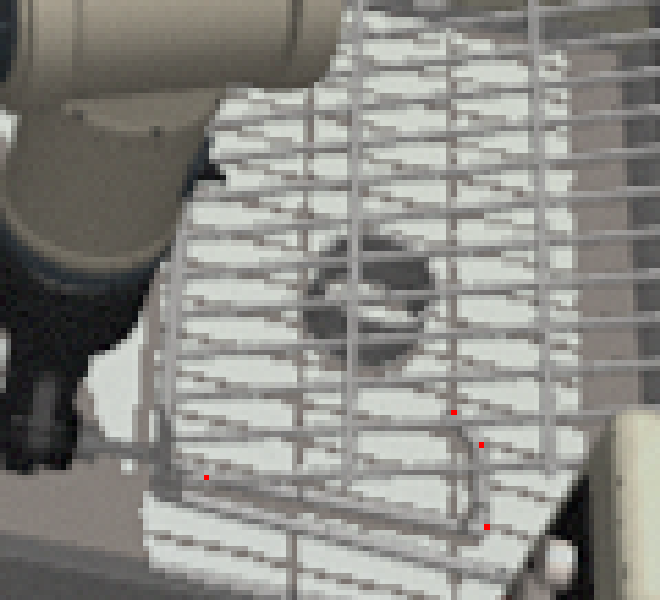

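Call:
apply_moves(rows=[{"delta_rot": [0,0,0],"travel": [5,0,0],"hand": 1},{"delta_rot": [0,0,0],"travel": [8,-5,0],"hand": 1},{"delta_rot": [0,0,0],"travel": [8,-15,0],"hand": 1},{"delta_rot": [0,0,0],"travel": [8,-27,0],"hand": 1},{"delta_rot": [0,0,0],"travel": [8,-39,0],"hand": 1},{"delta_rot": [0,0,0],"travel": [8,-51,0],"hand": 1},{"delta_rot": [0,0,0],"travel": [8,-62,0],"hand": 1},{"delta_rot": [0,0,0],"travel": [8,-71,0],"hand": 1},{"delta_rot": [0,0,0],"travel": [8,-77,0],"hand": 1},{"delta_rot": [0,0,0],"travel": [8,-80,0],"hand": 1},{"delta_rot": [0,0,0],"travel": [8,-81,0],"hand": 1},{"delta_rot": [0,0,0],"travel": [8,-81,0],"hand": 1}])

```text
t: 11.6
tool_pos: [0.612, 0.1905, 0.1305]
tcp_rot: [2.322, 2.116, 0.0]
force: [-0.4, -0.0, -1.8]
grip_width: 0.023
grip_force: 59.6
```

Run:
```python
from h import *
o=observe();print(o['t'],o['tool_pos'],o['force'],Sf(o['tool_pos']),o['grip_width'])
c0=None
for n in('scene','side'):
    im=grab_frame(n);cv2.imwrite(f'pics/j_{n}.png',im)
    for q in regions_of(n,'cutter')[:2]:
        print(n,round(q['conf'],2),q['location'],int(q['region'].sum()),Sf(unp(n,*q['location'],.14)))
plan(W(70,-160,.13),a)
```

```text
11.6 [0.61195022 0.19048759 0.13053277] [-0.35236775 -0.02318542 -1.81988125] [ 70.3519346  -54.69598296] 0.022978672829702073
scene 0.72 [467.5, 230.9] 309 [ 16.25550061 105.85748172]
scene 0.34 [237.7, 194.1] 2197 [  31.07212007 -587.45127409]
side 0.62 [287.0, 148.1] 157 [ 31.14254428 116.87380202]
side 0.48 [271.4, 150.3] 16187 [-35.41989328 119.10272212]
[-105.2   -0.4    0.4] [ 0.0001 -0.      0.0001]
```

Call:
apply_moves(rows=[{"delta_rot": [0,0,0],"travel": [-6,0,0],"hand": 1},{"delta_rot": [0,0,0],"travel": [-14,0,0],"hand": 1},{"delta_rot": [0,0,0],"travel": [-22,0,0],"hand": 1},{"delta_rot": [0,0,0],"travel": [-28,0,0],"hand": 1},{"delta_rot": [0,0,0],"travel": [-34,0,0],"hand": 1},{"delta_rot": [0,0,0],"travel": [-40,0,0],"hand": 1},{"delta_rot": [0,0,0],"travel": [-47,0,0],"hand": 1},{"delta_rot": [0,0,0],"travel": [-55,0,0],"hand": 1},{"delta_rot": [0,0,0],"travel": [-63,0,0],"hand": 1},{"delta_rot": [0,0,0],"travel": [-71,0,0],"hand": 1},{"delta_rot": [0,0,0],"travel": [-78,0,0],"hand": 1},{"delta_rot": [0,0,0],"travel": [-84,0,0],"hand": 1}])

```text
t: 13.0
tool_pos: [0.6038, 0.1061, 0.1305]
tcp_rot: [2.323, 2.116, -0.0]
force: [0.6, 0.4, -2.0]
grip_width: 0.0229
grip_force: 59.6
```

Run:
```python
from h import *
o=observe();print(o['t'],o['tool_pos'],o['force'],Sf(o['tool_pos']),o['grip_width'])
for n in('scene','side'):
    im=grab_frame(n);cv2.imwrite(f'pics/k_{n}.png',im)
    for q in regions_of(n,'cutter')[:2]:
        print(n,round(q['conf'],2),q['location'],int(q['region'].sum()),Sf(unp(n,*q['location'],.14)))
```

```text
13.0 [0.60384678 0.10613517 0.13050673] [ 0.63155542  0.42145421 -2.02975751] [  70.14240358 -139.43648354] 0.022877145668199532
scene 0.51 [448.0, 225.3] 283 [ 8.33722804 50.01873869]
scene 0.33 [466.5, 200.4] 1937 [-100.35830415  101.61327424]
side 0.72 [290.8, 150.5] 167 [39.29082456 87.66980932]
```

Call:
apply_moves(rows=[{"delta_rot": [0,0,0],"travel": [-6,0,0],"hand": 1},{"delta_rot": [0,0,0],"travel": [-15,0,0],"hand": 1},{"delta_rot": [0,0,0],"travel": [-26,0,0],"hand": 1},{"delta_rot": [0,0,0],"travel": [-38,0,0],"hand": 1},{"delta_rot": [0,0,0],"travel": [-50,0,0],"hand": 1},{"delta_rot": [0,0,0],"travel": [-62,0,0],"hand": 1},{"delta_rot": [0,0,0],"travel": [-74,0,0],"hand": 1},{"delta_rot": [0,0,0],"travel": [-86,0,0],"hand": 1},{"delta_rot": [0,0,0],"travel": [-98,0,0],"hand": 1},{"delta_rot": [0,0,0],"travel": [-110,0,0],"hand": 1},{"delta_rot": [0,0,0],"travel": [-120,0,0],"hand": 1},{"delta_rot": [0,0,0],"travel": [-126,0,0],"hand": 1}])

```text
t: 14.4
tool_pos: [0.5921, -0.0197, 0.1305]
tcp_rot: [2.323, 2.115, -0.0]
force: [0.2, 0.6, -1.2]
grip_width: 0.023
grip_force: 59.6
```

Call:
apply_moves(rows=[{"delta_rot": [0,0,0],"travel": [-8,0,0],"hand": 1},{"delta_rot": [0,0,0],"travel": [-18,0,0],"hand": 1},{"delta_rot": [0,0,0],"travel": [-27,0,0],"hand": 1},{"delta_rot": [0,0,0],"travel": [-35,0,0],"hand": 1},{"delta_rot": [0,0,0],"travel": [-41,0,0],"hand": 1},{"delta_rot": [0,0,0],"travel": [-45,0,0],"hand": 1},{"delta_rot": [0,0,0],"travel": [-47,0,0],"hand": 1},{"delta_rot": [0,0,0],"travel": [-48,0,0],"hand": 1},{"delta_rot": [0,0,0],"travel": [-48,0,0],"hand": 1},{"delta_rot": [0,0,0],"travel": [-48,0,0],"hand": 1}])

```text
t: 15.4
tool_pos: [0.5878, -0.0662, 0.1305]
tcp_rot: [2.322, 2.116, -0.0]
force: [-0.4, -0.6, -2.1]
grip_width: 0.0231
grip_force: 59.6
```

Run:
```python
from h import *
o=observe();print(o['t'],o['tool_pos'],o['force'],Sf(o['tool_pos']),o['grip_width'])
for n in('scene','side','wrist'):
    im=grab_frame(n);cv2.imwrite(f'pics/l_{n}.png',im)
    for q in regions_of(n,'cutter')[:2]:
        print(n,round(q['conf'],2),q['location'],int(q['region'].sum()),Sf(unp(n,*q['location'],.14)),cv2.boundingRect(q['region'].astype(np.uint8)))
```

```text
15.4 [ 0.58778893 -0.06624108  0.13050552] [-0.36847028 -0.59321807 -2.1171836 ] [  70.21377414 -312.55904038] 0.023051844888328177
scene 0.71 [387.8, 216.4] 369 [  14.71421756 -125.50060745] (377, 209, 23, 24)
side 0.78 [303.9, 169.7] 254 [ 36.95882244 -97.73072036] (296, 164, 17, 17)
side 0.52 [356.1, 315.1] 744 [ -69.61028253 -810.29172717] (340, 300, 32, 34)
```

Call:
apply_moves(rows=[{"delta_rot": [0,0,0],"travel": [6,0,0],"hand": 1},{"delta_rot": [0,0,0],"travel": [12,0,0],"hand": 1},{"delta_rot": [0,0,0],"travel": [14,3,0],"hand": 1},{"delta_rot": [0,0,0],"travel": [14,6,0],"hand": 1},{"delta_rot": [0,0,0],"travel": [14,6,-5],"hand": 1},{"delta_rot": [0,0,0],"travel": [14,6,-20],"hand": 1},{"delta_rot": [0,0,0],"travel": [14,6,-45],"hand": 1},{"delta_rot": [0,0,0],"travel": [14,6,-75],"hand": 1},{"delta_rot": [0,0,0],"travel": [14,6,-105],"hand": 1},{"delta_rot": [0,0,0],"travel": [14,6,-120],"hand": 1}])

```text
t: 16.7
tool_pos: [0.5963, -0.0533, 0.2545]
tcp_rot: [2.32, 2.113, 0.005]
force: [0.9, -0.2, -1.9]
grip_width: 0.0231
grip_force: 59.6
```

Run:
```python
from h import *
o=observe();print(o['t'],o['tool_pos'],o['force'],Sf(o['tool_pos']),o['grip_width'])
for n in('scene','side','wrist'):
    im=grab_frame(n);cv2.imwrite(f'pics/n_{n}.png',im)
    for q in regions_of(n,'cutter')[:2]:
        print(n,round(q['conf'],2),q['location'],int(q['region'].sum()),Sf(unp(n,*q['location'],.14)),cv2.boundingRect(q['region'].astype(np.uint8)))
plan([.5871,-.3361,.10],.288)
```

```text
16.7 [ 0.59625639 -0.0533096   0.25453324] [ 0.91994704 -0.16389162 -1.91303354] [  77.43965193 -298.89493959] 0.023056821309088215
scene 0.75 [389.8, 215.3] 343 [   9.27426361 -120.20054797] (378, 210, 22, 24)
side 0.52 [302.6, 169.4] 258 [ 33.1425894  -93.60963154] (296, 164, 17, 18)
wrist 0.77 [264.4, 5.4] 352 [  37.1712751  -154.21603925] (239, 0, 46, 11)
[-282.6   19.8  148.8] [-0.0026 -0.0005 -0.3811]
```

Call:
apply_moves(rows=[{"delta_rot": [0,0,-0.05],"travel": [-20,1,0],"hand": 1},{"delta_rot": [0,0,-0.1],"travel": [-60,4,0],"hand": 1},{"delta_rot": [0,0,-0.16],"travel": [-100,7,0],"hand": 1},{"delta_rot": [0,0,-0.22],"travel": [-145,10,0],"hand": 1},{"delta_rot": [0,0,-0.28],"travel": [-190,13,0],"hand": 1},{"delta_rot": [0,0,-0.34],"travel": [-230,16,0],"hand": 1},{"delta_rot": [0,0,-0.381],"travel": [-262,19,0],"hand": 1},{"delta_rot": [0,0,-0.381],"travel": [-278,20,15],"hand": 1},{"delta_rot": [0,0,-0.381],"travel": [-282,20,50],"hand": 1},{"delta_rot": [0,0,-0.381],"travel": [-282,20,90],"hand": 1},{"delta_rot": [0,0,-0.381],"travel": [-282,20,130],"hand": 1},{"delta_rot": [0,0,-0.381],"travel": [-282,20,160],"hand": 1}])

```text
t: 18.2
tool_pos: [0.5866, -0.3337, 0.0857]
tcp_rot: [-1.878, -2.512, 0.0]
force: [-0.6, 0.2, -2.8]
grip_width: 0.0229
grip_force: 59.5
```

Call:
apply_moves(rows=[{"delta_rot": [0,0,0],"travel": [0,0,20],"hand": 1},{"delta_rot": [0,0,0],"travel": [0,0,30],"hand": 1},{"delta_rot": [0,0,0],"travel": [0,0,30],"hand": 1}])

```text
t: 18.5
tool_pos: [0.5873, -0.3343, 0.0578]
tcp_rot: [-1.877, -2.514, 0.001]
force: [0.7, -0.3, -1.7]
grip_width: 0.0235
grip_force: 59.5
```

Run:
```python
from h import *
o=observe();print(o['t'],o['tool_pos'],o['force'],o['grip_width'])
plan([.5871,-.3361,.004],.288)
```

```text
18.5 [ 0.5873119  -0.33428848  0.0578289 ] [ 0.65202112 -0.30954128 -1.70935696] 0.0234572640923788
[-1.9 -0.6 53.8] [-0.0029 -0.0033 -0.0002]
```

Call:
apply_moves(rows=[{"delta_rot": [0,0,0],"travel": [0,0,10],"hand": 1},{"delta_rot": [0,0,0],"travel": [0,0,25],"hand": 1},{"delta_rot": [0,0,0],"travel": [0,0,37],"hand": 1},{"delta_rot": [0,0,0],"travel": [0,0,45],"hand": 1},{"delta_rot": [0,0,0],"travel": [0,0,49],"hand": 1},{"delta_rot": [0,0,0],"travel": [0,0,51],"hand": 1},{"delta_rot": [0,0,0],"travel": [0,0,52],"hand": 1},{"delta_rot": [0,0,0],"travel": [0,0,53],"hand": 1},{"delta_rot": [0,0,0],"travel": [0,0,53],"hand": 1}])

```text
t: 19.4
tool_pos: [0.5889, -0.3357, 0.0078]
tcp_rot: [1.879, 2.517, 0.0]
force: [-0.6, -0.6, -2.0]
grip_width: 0.023
grip_force: 59.6
```

Call:
apply_moves(rows=[{"delta_rot": [0,0,0],"travel": [0,0,0],"hand": 0},{"delta_rot": [0,0,0],"travel": [0,0,0],"hand": 0},{"delta_rot": [0,0,0],"travel": [0,0,0],"hand": 0},{"delta_rot": [0,0,0],"travel": [0,0,0],"hand": 0},{"delta_rot": [0,0,0],"travel": [0,0,0],"hand": 0},{"delta_rot": [0,0,0],"travel": [0,0,0],"hand": 0},{"delta_rot": [0,0,0],"travel": [0,0,0],"hand": 0}])

```text
t: 20.1
tool_pos: [0.5887, -0.3357, 0.0075]
tcp_rot: [-1.88, -2.517, 0.0]
force: [-0.1, -0.4, 0.0]
grip_width: 0.0852
grip_force: 0.0
```

Call:
apply_moves(rows=[{"delta_rot": [0,0,0],"travel": [0,0,-10],"hand": 0},{"delta_rot": [0,0,0],"travel": [0,0,-40],"hand": 0},{"delta_rot": [0,0,0],"travel": [0,0,-90],"hand": 0},{"delta_rot": [0,0,0],"travel": [0,0,-140],"hand": 0},{"delta_rot": [0,0,0],"travel": [0,0,-190],"hand": 0},{"delta_rot": [0,0,0],"travel": [0,0,-240],"hand": 0},{"delta_rot": [0,0,0],"travel": [0,0,-270],"hand": 0},{"delta_rot": [0,0,0],"travel": [0,0,-280],"hand": 0}])

```text
t: 20.9
tool_pos: [0.5901, -0.3364, 0.293]
tcp_rot: [1.875, 2.512, 0.001]
force: [0.4, -0.4, 0.0]
grip_width: 0.0853
grip_force: 0.0
```

Run:
```python
from h import *
o=observe();print(o['t'],o['tool_pos'],o['force'],o['grip_width'])
for n in('scene','side','wrist'):
    im=grab_frame(n);cv2.imwrite(f'pics/p_{n}.png',im)
    q=regions_of(n,'hook')[:1]
    if q: print(n,q[0]['conf'],q[0]['location'])
# cutter fit by mask ellipse comparison in scene+side
from scipy.optimize import minimize
th=np.arange(0,6.28,.1)
def bb(n,x,y):
    pts=np.array([W(x+30*np.cos(t),y+30*np.sin(t),z) for t in th for z in(.12,.16)]); p=proj(n,pts)
    m=np.zeros((400*4,640*4),np.uint8); cv2.fillPoly(m,[cv2.convexHull(((p+.5)*4).astype(np.int32))],1); return m
for n in('scene','side'):
    qs=[q for q in regions_of(n,'cutter') if q['region'].sum()<500]
    for q in qs[:1]:
        g=cv2.morphologyEx(q['region'].astype(np.uint8),cv2.MORPH_CLOSE,np.ones((9,9)))
        g=cv2.resize(g,None,fx=4,fy=4,interpolation=0)
        best=max(((m:=bb(n,x,y)), ((m&g).sum()/(m|g).sum()),x,y)[1:] for x in range(10,60,4) for y in range(-140,-95,4))
        print(n,q['conf'],best)
        b=best
        best=max(((m:=bb(n,x,y)), ((m&g).sum()/(m|g).sum()),x,y)[1:] for x in range(b[1]-4,b[1]+5) for y in range(b[2]-4,b[2]+5))
        print(best)
plan(W(34,-121,.30),a)
```

```text
20.9 [ 0.59009845 -0.33640778  0.29296514] [ 0.37197333 -0.37452943  0.0410186 ] 0.08532684407539501
scene 0.78 [238.9, 232.5]
side 0.7 [357.6, 312.0]
wrist 0.83 [316.1, 152.4]
scene 0.56 (np.float64(0.9387394729693018), 30, -124)
(np.float64(0.9545454545454546), 32, -124)
side 0.49 (np.float64(0.9206387611904185), 34, -116)
(np.float64(0.9301193084976869), 34, -115)
[449.3 113.8 -13.8] [-0.0026 -0.0018  0.3813]
```

Call:
apply_moves(rows=[{"delta_rot": [0,0,0.03],"travel": [20,5,0],"hand": 0},{"delta_rot": [0,0,0.07],"travel": [60,15,0],"hand": 0},{"delta_rot": [0,0,0.11],"travel": [105,27,0],"hand": 0},{"delta_rot": [0,0,0.15],"travel": [150,38,0],"hand": 0},{"delta_rot": [0,0,0.19],"travel": [195,49,0],"hand": 0},{"delta_rot": [0,0,0.23],"travel": [240,61,0],"hand": 0},{"delta_rot": [0,0,0.27],"travel": [285,72,0],"hand": 0},{"delta_rot": [0,0,0.31],"travel": [330,84,0],"hand": 0},{"delta_rot": [0,0,0.35],"travel": [375,95,0],"hand": 0},{"delta_rot": [0,0,0.38],"travel": [415,105,0],"hand": 0},{"delta_rot": [0,0,0.38],"travel": [440,111,0],"hand": 0},{"delta_rot": [0,0,0.38],"travel": [449,113,0],"hand": 0}])

```text
t: 22.5
tool_pos: [0.5689, 0.1294, 0.2865]
tcp_rot: [-2.318, -2.119, 0.002]
force: [0.4, -0.6, -0.4]
grip_width: 0.0853
grip_force: 0.0
```

Call:
apply_moves(rows=[{"delta_rot": [0,0,0],"travel": [0,0,0],"hand": 0},{"delta_rot": [0,0,0],"travel": [0,0,0],"hand": 0},{"delta_rot": [0,0,0],"travel": [0,0,0],"hand": 0}])

```text
t: 22.8
tool_pos: [0.5696, 0.1256, 0.2873]
tcp_rot: [2.322, 2.116, -0.001]
force: [0.2, -1.1, 0.2]
grip_width: 0.0849
grip_force: 0.0
```

Run:
```python
from h import *
o=observe();print(o['t'],o['tool_pos'],Sf(o['tool_pos']))
im=grab_frame('wrist');cv2.imwrite('pics/q_w.png',im)
th=np.arange(0,6.28,.1)
def bb(x,y):
    pts=np.array([W(x+30*np.cos(t),y+30*np.sin(t),z) for t in th for z in(.12,.16)]); p=P(pts)
    m=np.zeros((1600,2560),np.uint8); cv2.fillPoly(m,[cv2.convexHull(((p+.5)*4).astype(np.int32))],1); return m
i=camera_info('wrist');T=np.eye(4);T[:3,:3]=R.from_rotvec(o['tcp_rot']).as_matrix();T[:3,3]=o['tool_pos'];Q=T@i['T_tool_cam']
def P(p):
    q=(p-Q[:3,3])@Q[:3,:3]; return q[:,:2]/q[:,2:]*[i['fx'],i['fy']]+[i['cx'],i['cy']]
for q in regions_of('wrist','cutter')[:1]:
    print(q['conf'],q['location'],q['region'].sum())
    g=q['region'].astype(np.uint8); cs=cv2.findContours(g,0,1)[0]; g[:]=0; cv2.fillPoly(g,[cv2.convexHull(np.vstack(cs))],1); g=cv2.resize(g,None,fx=4,fy=4,interpolation=0)
    print(max(((m:=bb(x,y)), ((m&g).sum()/(m|g).sum()),x,y)[1:] for x in range(20,48,2) for y in range(-136,-106,2)))
plan(W(33,-120.5,.128),a)
```

```text
22.8 [0.56963984 0.12564499 0.28728028] [  34.26661848 -123.19839396]
0.93 [308.6, 204.2] 1504
(np.float64(0.9543160690571049), 32, -122)
[  2.6  -1.3 159.5] [-0.0001  0.0003 -0.0002]
```

Call:
apply_moves(rows=[{"delta_rot": [0,0,0],"travel": [1,-1,15],"hand": 0},{"delta_rot": [0,0,0],"travel": [1,-1,45],"hand": 0},{"delta_rot": [0,0,0],"travel": [1,-1,75],"hand": 0},{"delta_rot": [0,0,0],"travel": [1,-1,105],"hand": 0},{"delta_rot": [0,0,0],"travel": [1,-1,130],"hand": 0},{"delta_rot": [0,0,0],"travel": [1,-1,147],"hand": 0},{"delta_rot": [0,0,0],"travel": [1,-1,157],"hand": 0},{"delta_rot": [0,0,0],"travel": [1,-1,161],"hand": 0},{"delta_rot": [0,0,0],"travel": [1,-1,162],"hand": 0},{"delta_rot": [0,0,0],"travel": [1,-1,162],"hand": 0}])

```text
t: 23.9
tool_pos: [0.5692, 0.128, 0.1262]
tcp_rot: [2.321, 2.116, 0.002]
force: [0.9, -0.0, -0.2]
grip_width: 0.085
grip_force: 0.0
```

Call:
apply_moves(rows=[{"delta_rot": [0,0,0],"travel": [0,0,0],"hand": 0.1},{"delta_rot": [0,0,0],"travel": [0,0,0],"hand": 0.2},{"delta_rot": [0,0,0],"travel": [0,0,0],"hand": 0.3},{"delta_rot": [0,0,0],"travel": [0,0,0],"hand": 0.4},{"delta_rot": [0,0,0],"travel": [0,0,0],"hand": 0.6},{"delta_rot": [0,0,0],"travel": [0,0,0],"hand": 1},{"delta_rot": [0,0,0],"travel": [0,0,0],"hand": 1},{"delta_rot": [0,0,0],"travel": [0,0,0],"hand": 1}])

```text
t: 24.7
tool_pos: [0.569, 0.1281, 0.1266]
tcp_rot: [2.321, 2.117, 0.001]
force: [-2.2, -0.4, 8.2]
grip_width: 0.0588
grip_force: 62.9
```

Run:
```python
from h import *
o=observe();print(o['t'],o['tool_pos'],Sf(o['tool_pos']),o['force'],o['grip_width'],o['grip_force'])
plan([.431,-.336,.25],-.047)
```

```text
24.7 [0.56903764 0.12813864 0.12659182] [  33.43471313 -120.77169358] [-2.17717462 -0.44071578  8.2061414 ] 0.05884099269574504 62.92932540178299
[-474.8  -94.7 -123.7] [ 0.001  -0.0003 -0.0451]
```

Call:
apply_moves(rows=[{"delta_rot": [0,0,0],"travel": [0,0,-15],"hand": 1},{"delta_rot": [0,0,0],"travel": [0,0,-45],"hand": 1},{"delta_rot": [0,0,0],"travel": [-10,-2,-80],"hand": 1},{"delta_rot": [0,0,0],"travel": [-40,-8,-105],"hand": 1},{"delta_rot": [0,0,0],"travel": [-80,-16,-120],"hand": 1},{"delta_rot": [0,0,-0.01],"travel": [-125,-25,-124],"hand": 1},{"delta_rot": [0,0,-0.02],"travel": [-170,-34,-124],"hand": 1},{"delta_rot": [0,0,-0.03],"travel": [-215,-43,-124],"hand": 1},{"delta_rot": [0,0,-0.04],"travel": [-260,-52,-124],"hand": 1},{"delta_rot": [0,0,-0.045],"travel": [-305,-61,-124],"hand": 1},{"delta_rot": [0,0,-0.045],"travel": [-345,-69,-124],"hand": 1},{"delta_rot": [0,0,-0.045],"travel": [-375,-75,-124],"hand": 1}])

```text
t: 25.9
tool_pos: [0.4586, -0.2407, 0.2505]
tcp_rot: [2.273, 2.167, 0.0]
force: [0.7, -0.3, -1.1]
grip_width: 0.0587
grip_force: 64.5
```

Run:
```python
from h import *
o=observe();print(o['t'],o['tool_pos'],o['force'],o['grip_width'],o['grip_force'])
plan([.431,-.336,.03],-.047)
```

```text
25.9 [ 0.45862743 -0.2407051   0.25054917] [ 0.72118296 -0.3095069  -1.1067969 ] 0.05872458032763996 64.46044474840164
[-96.3 -23.2 220.6] [ 0.0009  0.0008 -0.001 ]
```

Call:
apply_moves(rows=[{"delta_rot": [0,0,0],"travel": [-30,-7,20],"hand": 1},{"delta_rot": [0,0,0],"travel": [-60,-14,55],"hand": 1},{"delta_rot": [0,0,0],"travel": [-85,-20,95],"hand": 1},{"delta_rot": [0,0,0],"travel": [-96,-23,130],"hand": 1},{"delta_rot": [0,0,0],"travel": [-96,-23,160],"hand": 1},{"delta_rot": [0,0,0],"travel": [-96,-23,185],"hand": 1},{"delta_rot": [0,0,0],"travel": [-96,-23,205],"hand": 1},{"delta_rot": [0,0,0],"travel": [-96,-23,217],"hand": 1},{"delta_rot": [0,0,0],"travel": [-96,-23,221],"hand": 1},{"delta_rot": [0,0,0],"travel": [-96,-23,221],"hand": 1},{"delta_rot": [0,0,0],"travel": [-96,-23,221],"hand": 1}])

```text
t: 27.0
tool_pos: [0.4327, -0.3337, 0.0295]
tcp_rot: [2.272, 2.168, 0.0]
force: [-0.3, 0.6, -0.7]
grip_width: 0.0587
grip_force: 64.5
```

Run:
```python
from h import *
o=observe();print(o['t'],o['tool_pos'],o['force'],o['grip_width'])
for n in('scene','side'):
    im=grab_frame(n);cv2.imwrite(f'pics/r_{n}.png',im)
    for q in regions_of(n,'tray')[:1]: print(n,q['conf'],q['location'])
    for q in regions_of(n,'cutter')[:3]: print(n,q['conf'],q['location'],q['region'].sum(), unp(n,*q['location'],.045))
plan([.431,-.336,.0105],-.047)
```

```text
27.0 [ 0.43268433 -0.3337153   0.0295042 ] [-0.27268007  0.60088024 -0.71904681] 0.05874762184584259
scene 0.61 [232.9, 199.0]
side 0.91 [337.3, 306.7]
side 0.86 [324.7, 280.2] 396 [ 0.43084977 -0.32777943  0.045     ]
[-2.6 -1.2 18.5] [0.0007 0.0005 0.0001]
```

Lower slowly and watch the force.

Call:
apply_moves(rows=[{"delta_rot": [0,0,0],"travel": [0,0,5],"hand": 1},{"delta_rot": [0,0,0],"travel": [0,0,10],"hand": 1},{"delta_rot": [0,0,0],"travel": [0,0,14],"hand": 1},{"delta_rot": [0,0,0],"travel": [0,0,16],"hand": 1},{"delta_rot": [0,0,0],"travel": [0,0,18],"hand": 1},{"delta_rot": [0,0,0],"travel": [0,0,18],"hand": 1},{"delta_rot": [0,0,0],"travel": [0,0,18],"hand": 1}])

```text
t: 28.0
tool_pos: [0.4321, -0.3333, 0.0105]
tcp_rot: [-2.273, -2.169, 0.0]
force: [-0.0, -0.2, 0.1]
grip_width: 0.0592
grip_force: 64.5
```

Call:
apply_moves(rows=[{"delta_rot": [0,0,0],"travel": [0,0,1],"hand": 1},{"delta_rot": [0,0,0],"travel": [0,0,1],"hand": 1},{"delta_rot": [0,0,0],"travel": [0,0,1],"hand": 1}])

```text
t: 28.3
tool_pos: [0.4322, -0.3334, 0.0097]
tcp_rot: [2.273, 2.168, 0.0]
force: [1.4, -0.9, 0.8]
grip_width: 0.0585
grip_force: 64.6
```

Call:
apply_moves(rows=[{"delta_rot": [0,0,0],"travel": [0,0,0],"hand": 0.25},{"delta_rot": [0,0,0],"travel": [0,0,0],"hand": 0.2},{"delta_rot": [0,0,0],"travel": [0,0,0],"hand": 0.1},{"delta_rot": [0,0,0],"travel": [0,0,0],"hand": 0},{"delta_rot": [0,0,0],"travel": [0,0,0],"hand": 0},{"delta_rot": [0,0,0],"travel": [0,0,0],"hand": 0}])

```text
t: 28.9
tool_pos: [0.432, -0.3333, 0.0095]
tcp_rot: [2.273, 2.169, -0.0]
force: [0.7, -0.1, -1.4]
grip_width: 0.0854
grip_force: 0.0
```

Call:
apply_moves(rows=[{"delta_rot": [0,0,0],"travel": [0,0,-5],"hand": 0},{"delta_rot": [0,0,0],"travel": [0,0,-15],"hand": 0},{"delta_rot": [0,0,0],"travel": [0,0,-35],"hand": 0},{"delta_rot": [0,0,0],"travel": [0,0,-65],"hand": 0},{"delta_rot": [0,0,0],"travel": [0,0,-105],"hand": 0},{"delta_rot": [0,0,0],"travel": [0,0,-150],"hand": 0},{"delta_rot": [0,0,0],"travel": [0,0,-195],"hand": 0},{"delta_rot": [0,0,0],"travel": [0,0,-240],"hand": 0},{"delta_rot": [0,0,0],"travel": [0,0,-260],"hand": 0},{"delta_rot": [0,0,0],"travel": [0,0,-260],"hand": 0}])

```text
t: 29.9
tool_pos: [0.4334, -0.3344, 0.2741]
tcp_rot: [2.268, 2.164, 0.002]
force: [0.2, -0.5, -0.6]
grip_width: 0.0855
grip_force: 0.0
```

Run:
```python
from h import *
o=observe();print(o['t'],o['tool_pos'],o['force'],o['grip_width'])
for n in('scene','side','wrist'):
    im=grab_frame(n);cv2.imwrite(f'pics/s_{n}.png',im)
    for th in('cutter','cutter_large','cutter_small','hook','dredger','tray'):
        for q in regions_of(n,th)[:2]: print(n,th,round(q['conf'],2),q['location'],q['region'].sum(), cv2.boundingRect(q['region'].astype(np.uint8)),np.round(unp(n,*q['location'],.023)[:2],3))
print(proj('wrist',np.array([.4321,-.3333,.023])))
```

```text
29.9 [ 0.43341318 -0.33437121  0.27412183] [ 0.1848732  -0.4958614  -0.55360452] 0.0855181956505713
scene cutter 0.6 [236.9, 198.3] 1721 (192, 175, 80, 45) [ 0.446 -0.373]
scene cutter 0.54 [248.6, 191.8] 327 (239, 186, 20, 21) [ 0.413 -0.34 ]
scene cutter_large 0.93 [208.3, 191.1] 446 (196, 184, 25, 25) [ 0.428 -0.478]
scene cutter_large 0.64 [234.3, 198.5] 1833 (193, 174, 80, 46) [ 0.448 -0.382]
scene cutter_small 0.74 [224.6, 180.3] 211 (214, 174, 16, 17) [ 0.371 -0.435]
scene hook 0.9 [231.8, 234.1] 366 (209, 214, 97, 28) [ 0.594 -0.354]
scene hook 0.3 [248.3, 190.7] 273 (239, 186, 19, 21) [ 0.408 -0.342]
scene dredger 0.64 [170.8, 212.1] 560 (159, 198, 26, 31) [ 0.533 -0.575]
scene dredger 0.33 [235.9, 195.9] 1766 (192, 174, 81, 47) [ 0.436 -0.379]
scene tray 0.58 [235.6, 195.6] 1856 (192, 174, 81, 47) [ 0.435 -0.38 ]
side cutter 0.82 [323.2, 282.1] 444 (314, 274, 23, 25) [ 0.434 -0.312]
side cutter 0.17 [326.0, 320.7] 375 (317, 307, 18, 24) [ 0.379 -0.442]
side cutter_large 0.56 [356.6, 313.4] 684 (340, 300, 31, 33) [ 0.462 -0.455]
side cutter_small 0.85 [327.8, 317.4] 398 (317, 306, 19, 26) [ 0.388 -0.434]
side hook 0.61 [374.7, 276.9] 547 (327, 244, 71, 49) [ 0.578 -0.357]
side dredger 0.78 [406.2, 325.6] 1096 (395, 300, 31, 46) [ 0.555 -0.543]
side dredger 0.46 [357.8, 312.7] 747 (340, 300, 31, 35) [ 0.466 -0.454]
side tray 0.67 [335.2, 303.5] 2835 (291, 268, 90, 82) [ 0.427 -0.4  ]
wrist cutter 0.95 [315.8, 184.5] 877 (289, 143, 51, 51) [ 0.432 -0.358]
wrist cutter_large 0.85 [331.6, 270.8] 1697 (306, 229, 57, 62) [ 0.449 -0.488]
wrist cutter_small 0.97 [282.6, 249.1] 922 (264, 223, 36, 41) [ 0.38 -0.45]
wrist hook 0.73 [430.0, 159.3] 2837 (333, 0, 122, 222) [ 0.584 -0.331]
wrist dredger 0.73 [395.0, 306.7] 1465 (378, 282, 40, 57) [ 0.543 -0.553]
wrist tray 0.65 [316.1, 194.1] 15753 (251, 117, 124, 167) [ 0.432 -0.371]
[314.98452678 166.4955891 ]
```

```bash
python3 -c "
from rig import *
print(finish_job())"
```

```text
the job is handed in; nothing more can be done
None
```

I handed the job in: in the last camera check the cutter stands in the empty half of the tray, the hook lies flat on the bench, and the other things look unmoved. It took about 30 s of the 67 s. The hand-in returned no verdict, so I can't confirm it passed.

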